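# Clear the token counter and make sure it is switched on

## Task

Get the token counter ready for the next cup: with the scraper block, not with your fingers, wipe all the loose tokens off its feed plate into its blue tray, and set the scraper back down flat on its black mat. Then, with an empty hand, feel with a fingertip which way the counter's unlit black power rocker lies, and press it on only if it is off; if it is already on, give it no more than that light touch (under 10 N), and never turn it off. Do not knock over or shift the two nearby cups.

Things in the scene. Friction and masses are not known exactly. Their poses are not given: they have to be found in the camera images.
- counter: Low grey token counter, fixed to the table. Origin: on the table under its middle. Housing: x -115 to 115, y -130 to 35 mm, top 58 mm high. The feed plate lies on it, the power rocker on the deck at its -x side, and the blue catch tray is fixed to its +y side.
- plate_mid (a point): Centre of the feed plate's flat top face, 60 mm above the table; axes as the counter's. The aluminium plate is 138 mm along x and 160 mm along y. Black rims 8 mm high stand along its -x, +x and -y edges; its +y edge, 80 mm from here, is open to the tray. The tokens start within y = -28 to 68 mm of here; the 50 mm inside the -y rim are free.
- tray_mid (a point): Centre of the floor of the counter's open blue catch tray, 6 mm above the table; axes as the counter's. Inside it is 142 mm along x and 96 mm along y; walls 54 mm above the table; its -y side is the counter's housing below the plate's open edge.
- switch: Fixed base of the power rocker, axes as the counter's, origin 60 mm above the table. The rocker: a black paddle 36 mm along x, 64 mm along y, tilting about an axis along x 16 mm above this origin; mid top face 20 mm above it. It rests 0.16 rad to either side and snaps over at the middle. Its +y end, by the green square on the deck, is the ON end. ON: that end down; OFF: up. No light tells which.
- on_end (a point): Point for feeling and pressing the rocker's ON end: 22 mm from its axis towards +y, level with the middle of its top face (80 mm above the table). The face here is 3.5 mm lower than this point when ON, 3.5 mm higher when OFF (a broad fingertip meets it 1 to 2 mm higher). OFF to ON: it snaps over 4 to 6 mm below first contact, at 8 to 12 N, and is down at 8 mm. Its cap is sprung: it gives 0.25 mm per newton.
- contact (a point): The switch's sealed contact inside the housing, unseen, 20 mm above the table. It lies at y = 0 in the counter's frame when off and at y = 0.4 mm when on: far less than the noise of its reading, so it cannot tell the state. It is there for the judging; feel the rocker instead.
- mat: Thin black rubber mat lying fixed on the table, 130 mm along its x, 150 mm along its y, 3 mm thick: the scraper's place. Origin: centre of its underside.
- scraper_grip (a point): Centre of the scraper block's grip, 42 mm above the block's underside. The scraper stands on the mat on its wooden foot, 110 mm along its x, 24 mm along its y and 22 mm high; on the foot stands a red grip, 70 mm along x, 18 mm along y, up to 62 mm above the underside: pinch it across its y. Front and back are alike; about 130 g (90 to 180 g).
- token1: One of four round metal tokens, 32 mm across and 4 mm thick, 11 g, lying loose on the feed plate. Origin: centre of its underside. Pushed by the scraper only, never touched by the fingers.
- token2: One of four round metal tokens, 32 mm across and 4 mm thick, 11 g, lying loose on the feed plate. Origin: centre of its underside. Pushed by the scraper only, never touched by the fingers.
- token3: One of four round metal tokens, 32 mm across and 4 mm thick, 11 g, lying loose on the feed plate. Origin: centre of its underside. Pushed by the scraper only, never touched by the fingers.
- token4: One of four round metal tokens, 32 mm across and 4 mm thick, 11 g, lying loose on the feed plate. Origin: centre of its underside. Pushed by the scraper only, never touched by the fingers.
- cup1: A lightweight blue plastic cup, 74 mm across the rim and 100 mm tall, standing on the table as a bystander. Origin: centre of its underside. To be left where it stands.
- cup2: A lightweight blue plastic cup, 74 mm across the rim and 100 mm tall, standing on the table as a bystander. Origin: centre of its underside. To be left where it stands.
There are look-alikes about, which are no part of the job. What is shaped like the token4 but green or purple is not meant.

How it is judged:
By the outcome, as a careful person would: the job done as asked, in the order asked, and still so for the second after the job is handed in, with the robot touching nothing.
It also fails if it takes over 61 s, if anything falls off the work surface, if the arm or the gripper's body presses on something with over 40 N, if the wrist force passes 120 N, or if a joint passes its speed limit or range.

## Robot

A 6-joint arm with a two-finger parallel gripper is mounted at the origin on the work surface. World frame = base frame: x ahead of the robot, y to its left, z up, the work surface at z = 0. Lengths are in m, angles in degrees, forces in N, time in s.
With the tool pointing down it reaches from about 0.325 to 0.775 m from the base axis. Payload 5.5 kg.
Tool frame: the origin (TCP) lies on the centre line of the jaws, within the pads' length; the fingertips stand 17 mm ahead of it and the grasp point (between the pads) lies 2 mm behind it; z points along the fingers, y is the direction in which the jaws open and shut (so a half turn about z gives the same grasp; the last joint's range is limited). The gripper opens to 85 mm and grips with 20 to 120 N. Pads are 22 mm wide; open, the fingers measure 114 mm over their backs; the gripper's body (76 mm by 85 mm) begins 54 mm behind the grasp point. The pads swing forward as they close: fully open they stand 13 mm farther back than shut.
Start: joints at [72.324, 5.22, 70.514, -0, 104.267, -3.249], TCP at [0.149, 0.581, 0.248] pointing down, gripper open.
Joint ranges: [-164.24, 164.24], [-49.07, 125.15], [9.68, 141.18], [-86.29, 266.29], [3.28, 154.24], [-151.56, 151.56]. Speed limits (degrees/s): [147.25, 147.25, 172.46, 180, 180, 180].

## Interface

Orientations are given as [roll, pitch, yaw] about the fixed x, y, z axes, in that order (R = Rz(yaw) Ry(pitch) Rx(roll)).
In Python, from workcell import env gives the robot as it stands.
- The arm moves only by the tool arm_command, never from a script. Its argument "motion" is a list that holds one entry, the list of rows, each a list of 7 numbers: the turn, a rotation vector about the tool's x, y, z in degrees, then the shift along the tool's x, y, z in cm, then the opening, from 0 (shut) to 1 (fully open). In form: [[[rx, ry, rz, x, y, z, jaw], ...]]. A call has 1 to 10 rows; each row is the pose to reach, as a shift and turn from the pose commanded when the call began, along the tool's axes at that moment; what a row does not reach only later rows make up. A row lasts 1/12 s, in which the tool goes at most 41.7 mm and 7.16 degrees, less where a joint would pass 70% of its speed; a pose out of reach is approached as far as the arm can. A call with a gripper value outside its range is refused whole. The fingers move at their own pace and stop on an object; the grip force is fixed at half the most. Time passes only in rows, so rows that repeat a pose let the fingers close. It gives the time, the measured TCP pose, the force and the opening at its end, in the units of the state.
- env.observe(): the state, without advancing time (a new reading comes with each control period).
- env.grab_frame(name): name is "side" or "top"; returns a dict with "pixels" (384x512x3 uint8, blue, green, red), "K" (3x3 intrinsics, pixels), "origin" and "attitude" of the camera in the world. Camera axes: x right, y down, z forward; pixel columns grow to the right and rows downward; lengths in m; the calibration is good to about 2 mm. A picture is of the moment at which its call begins. There is no depth.
- env.job_done(): hands the job in, once; it reports no verdict.
The state is a dict: "clock": time; "q": joint angles; "joint_vel": joint speeds; "joint_torque": joint torques, N m; "tcp_pos": TCP position; "tcp_rot": TCP orientation; "wrist_force": force on the tool from outside, world axes, zero at the start; "ft_torque": the same for the moment, N m; "grip_width": opening from 0.0 (shut) to 1.0 (fully open).
Only numpy, scipy, OpenCV 4.12 (cv2) and the standard library are available. Lean on these libraries where they do the work, as an engineer would, in place of code of your own. Each camera call takes 0.05 s, during which the arm holds its last target. There are 200 camera calls.

## Working session

There is one attempt and no reset: what is moved stays moved. The work goes in short steps, Python scripts to look and compute and a tool call to move; the robot and the scene stay as the last step left them, time stands still between calls to the robot, and variables do not carry over. Pictures are saved under pics/ and viewed, about 8 in all and at most 12, crops included, and the job is handed in when it is done.

Besides the shell and the picture viewer there is one more tool, called after "Emit:" as name([rows], argument=value, ...), one row to a line, values as JSON. arm_command: Moves the arm, as the interface text tells. Its arguments: {"type":"object","properties":{"motion":{"type":"array"}},"required":["motion"]}

```bash
mkdir -p pics; ls; python3 - <<'E'
from workcell import env
import cv2,numpy as np
print(env.observe())
for n in("side","top"):
    f=env.grab_frame(n);cv2.imwrite(f"pics/{n}0.png",f["pixels"]);print(n,f["K"],f["origin"],f["attitude"])
    np.savez(f"pics/{n}0.npz",**{k:np.array(v) for k,v in f.items()})
E
```

```text
pics
{'clock': 0.0, 'q': array([ 7.23228122e+01,  5.26326840e+00,  7.05804459e+01, -1.38852182e-03,
        1.04267017e+02, -3.24900971e+00]), 'joint_vel': array([ 0.03125196,  0.02582056,  0.03043588, -0.10223205, -0.07418002,
        0.04719587]), 'joint_torque': array([-1.49682967e-05, -4.58758307e+01, -4.18008149e+01, -1.80674938e-04,
        1.20003961e-02, -3.44425096e-06]), 'tcp_pos': array([0.14943808, 0.58084047, 0.24716329]), 'tcp_rot': array([-1.79889370e+02, -4.93155473e-03,  1.65571476e+02]), 'wrist_force': array([-0.583014  , -0.30005086,  0.27328831]), 'ft_torque': array([ 0.01997556,  0.00351379, -0.02386399]), 'grip_width': 0.998701249967794}
side [[462.9222005    0.         257.02238499]
 [  0.         462.9222005  194.11369038]
 [  0.           0.           1.        ]] [ 0.03601069 -0.74033099  0.95504764] [-133.40617196    0.1496012   -36.51754044]
top [[466.03540282   0.         258.50653124]
 [  0.         466.03540282 189.93459749]
 [  0.           0.           1.        ]] [0.48878431 0.01110036 1.1029467 ] [-173.28927646    1.72637512  -89.04536393]
```

View pics/top0.png

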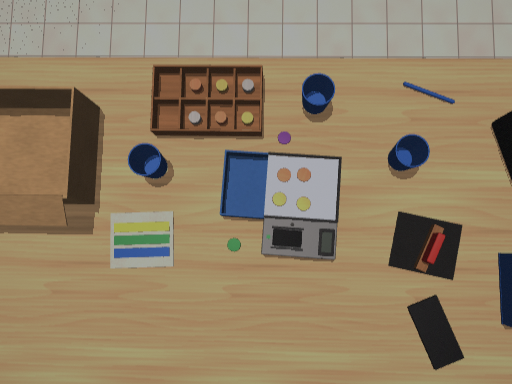

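View pics/side0.png

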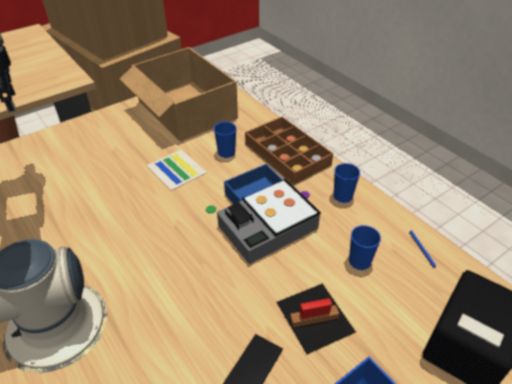

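The counter is at about (290,205) px in the top view, with its tray on the left. The scraper on its mat is at (430,247), and the two cups near it are at (318,93) and (410,152). I'll measure these and zoom in.

```bash
cat > h.py <<'E'
import numpy as np,cv2
from scipy.spatial.transform import Rotation as R
def rot(f): return R.from_euler('xyz',f["attitude"],degrees=True).as_matrix()
def cast(f,uv,z):
    uv=np.atleast_2d(np.array(uv,float)); d=np.c_[uv,np.ones(len(uv))]@np.linalg.inv(f["K"]).T@rot(f).T
    return f["origin"]+d*((z-f["origin"][2])/d[:,2])[:,None]
def proj(f,P):
    c=(np.atleast_2d(P)-f["origin"])@rot(f); p=c@f["K"].T; return p[:,:2]/p[:,2:]
def blobs(m,a=30):
    return sorted([c for c in cv2.findContours(m.astype(np.uint8),cv2.RETR_EXTERNAL,cv2.CHAIN_APPROX_NONE)[0] if cv2.contourArea(c)>a],key=cv2.contourArea,reverse=True)
def rect(f,c,z):
    P=cast(f,c[:,0,:],z)[:,:2]; (cx,cy),(w,h),a=cv2.minAreaRect((P*1000).astype(np.float32)); return np.round([cx,cy,w,h,a],1)
E
cat > m.py <<'E'
from h import *
for n in("top","side"):
    f=dict(np.load(f"pics/{n}0.npz")); im=f["pixels"]; hsv=cv2.cvtColor(im,cv2.COLOR_BGR2HSV);H,S,V=cv2.split(hsv)
    red=((H<8)|(H>172))&(S>170)&(V>90)
    if n=="side": red[:150]=False
    else: red[:, :380]=False
    print(n,"red z65",[rect(f,c,.065) for c in blobs(red)][:2])
    white=(S<40)&(V>170); white[:140 if n=="top" else 150]=False
    white=cv2.morphologyEx(white.astype(np.uint8),cv2.MORPH_CLOSE,np.ones((3,3)))
    print("white z60",[rect(f,c,.06) for c in blobs(white,800)][:3])
    blk=(V<45)
    for c in blobs(blk,300): print("blk",rect(f,c,.003),cv2.boundingRect(c))
    cup=(H>105)&(H<125)&(S>150)&(V>40)
    for c in blobs(cup,250): print("blue",rect(f,c,.10),cv2.boundingRect(c))
    x,y,w,h=((215,145,260,140) if n=="top" else (200,160,180,200))
    s=3 if n=="top" else 3
    cv2.imwrite(f"pics/{n}z.png",cv2.resize(im[y:y+h,x:x+w],None,fx=s,fy=s,interpolation=cv2.INTER_CUBIC))
E
python3 m.py
```

```text
top red z65 [array([ 488.1, -345.1,   16.7,   69.1,   65.8])]
white z60 [array([619.5, -51.1, 158.2, 133.1,  86.8])]
blk [ 494.2 -342.1  148.4  126.9   78.5] (389, 212, 73, 67)
blk [ 299.2 -359.6  148.8   71.    23. ] (408, 296, 56, 73)
blk [ 734.2 -527.1   44.5  159.3   87.4] (492, 112, 20, 67)
blk [506.4 -22.2  67.8  38.2  84.6] (273, 228, 29, 19)
blue [614.6  74.5  90.5 132.9  86.5] (221, 155, 47, 63)
blue [ 689.8 -281.    68.2   90.7   45.3] (389, 135, 40, 35)
blue [825.3 -79.6  69.2  89.3  57.3] (302, 74, 33, 40)
blue [665.2 289.7  89.5  68.1  46.6] (128, 144, 39, 34)
blue [ 405.6 -473.6   24.8  145.7   87.4] (499, 254, 13, 72)
blue [468.6 293.9  16.3 117.1   2.7] (114, 248, 55, 9)
side red z65 [array([ 480.2, -355.9,   38.8,   77.4,   66. ])]
white z60 [array([ 9.853e+02, -2.657e+02,  1.909e+02,  6.181e+02,  4.000e-01]), array([621.2, -49.1, 153.4, 132.8,  85.9]), array([ 29. , -85.2, 198.4,  95.1,  31.8])]
blk [ 777.3 -593.   292.4  164.5   17.4] (424, 271, 88, 113)
blk [ 307.8 -356.6  126.7   65.5   22.8] (225, 336, 56, 48)
blk [ 485.9 -382.3   64.9  121.7   78. ] (293, 314, 61, 39)
blk [365.8 867.8 144.3 116.3  81. ] (55, 94, 35, 27)
blk [ 501.  -307.3   65.   120.7   78.5] (279, 285, 51, 40)
blk [ 226.1 1252.2  555.3   47.2   75.5] (0, 48, 14, 63)
blue [584.1  38.4  78.8 157.   89.6] (226, 166, 54, 37)
blue [ 669.3 -313.8  133.6   63.1   41.4] (350, 227, 29, 42)
blue [ 441.8 -527.6   49.7  106.9   53.4] (336, 358, 58, 26)
blue [ 798.8 -121.7  153.7   62.1   44.3] (335, 165, 24, 37)
blue [646.  245.7 176.   63.1  63.9] (214, 122, 21, 35)
```

View pics/topz.png

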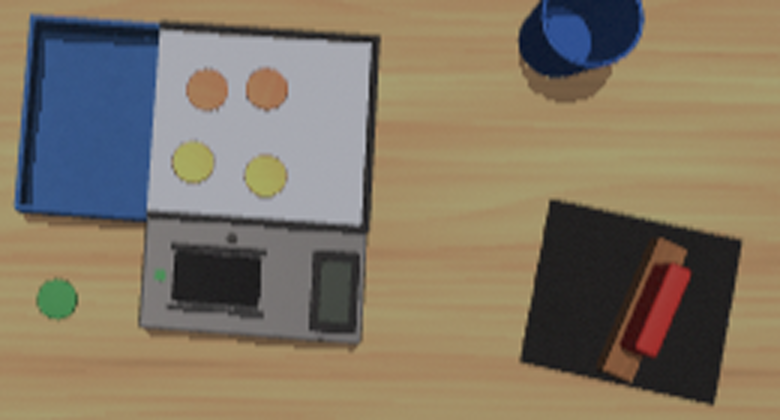

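View pics/sidez.png

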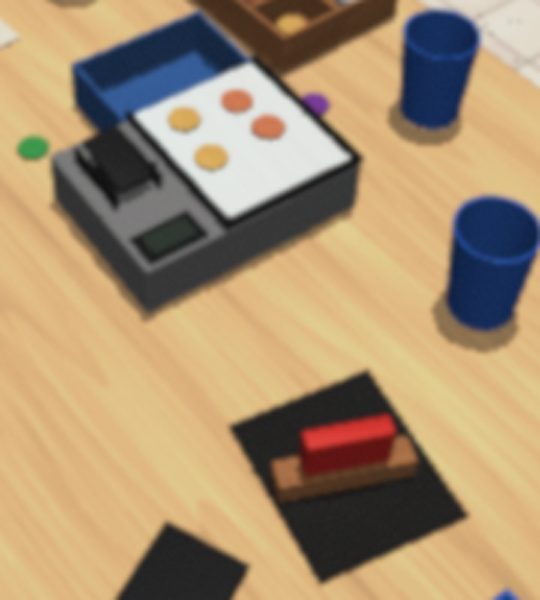

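The rocker is the left black element by the green square, at (287,237) px. The other black patch, at (326,242), is a display. I'll start towards the scraper while refining the numbers.

Emit:
arm_command([
  [[0,0,9.8,-32,-36,0,1],[0,0,9.8,-32,-36,0,1],[0,0,9.8,-32,-36,0,1],[0,0,9.8,-32,-36,0,1],[0,0,9.8,-32,-36,0,1],[0,0,9.8,-32,-36,0,1],[0,0,9.8,-32,-36,0,1],[0,0,9.8,-32,-36,0,1],[0,0,9.8,-32,-36,0,1],[0,0,9.8,-32,-36,0,1]],
])

```text
clock: 0.93
tcp_pos: [0.3402, 0.2086, 0.248]
tcp_rot: [180.0, 0.0, 155.8]
wrist_force: [1.0, 0.4, 0.9]
grip_width: 0.997
```

```bash
cat > go.py <<'E'
import sys
from h import *
from workcell import env
def shift(x,y,z,yaw):
    s=env.observe(); Rm=R.from_euler('xyz',s["tcp_rot"],degrees=True)
    T=R.from_euler('xyz',[180,0,yaw],degrees=True)
    print("t %.2f"%s["clock"],"tcp",np.round(s["tcp_pos"]*1000,1),np.round(s["tcp_rot"],2),"F",np.round(s["wrist_force"],1),"w %.3f"%s["grip_width"],"q",np.round(s["q"],0))
    print("shift cm",np.round(Rm.inv().apply(np.array([x,y,z])-s["tcp_pos"])*100,2),"turn",np.round((Rm.inv()*T).as_rotvec(degrees=True),2))
if __name__=="__main__": shift(*map(float,sys.argv[1:]))
E
python3 go.py .488 -.345 .15 155.8
python3 - <<'E'
from h import *
f=dict(np.load("pics/top0.npz"));g=dict(np.load("pics/side0.npz"))
# side check of grip top & plate corners
V=f["pixels"].max(2)
for c in blobs(V<45,300):
    if cv2.boundingRect(c)[0]==273: print("rocker z80",rect(f,c,.08))
hsv=cv2.cvtColor(f["pixels"],cv2.COLOR_BGR2HSV);H,S,V=cv2.split(hsv)
m=(H>45)&(H<80)&(S>80); 
for c in blobs(m,3): print("green",cv2.boundingRect(c),np.round(cast(f,c[:,0].mean(0),.058)*1000))
hs=cv2.cvtColor(g["pixels"],cv2.COLOR_BGR2HSV);H,S,V=cv2.split(hs)
red=((H<8)|(H>172))&(S>150)&(V>165);red[:150]=False
print("side red bright",[rect(g,c,.065) for c in blobs(red,20)])
tok=(cv2.split(hsv)[1]>90)&(cv2.split(hsv)[0]<40);tok[:,:268]=False;tok[:,336:]=False;tok[:160]=False;tok[218:]=False
print("tokens",[np.round(cast(f,c[:,0].mean(0),.064)[0,:2]*1000) for c in blobs(tok,40)])
E
```

```text
t 0.93 tcp [340.2 208.6 248. ] [180.    0.  155.8] F [1.  0.4 0.9] w 0.997 q [ 27. -26.  98.  -0. 108. -39.]
shift cm [-36.18 -44.44   9.8 ] turn [0. 0. 0.]
rocker z80 [505.2 -19.9  63.1  35.5  84.6]
green (114, 235, 55, 10) [[496. 308.  58.]]
green (227, 238, 14, 13) [[488.  98.  58.]]
green (267, 235, 3, 3) [[508.  22.  58.]]
side red bright [array([ 487.1, -348.2,   14.9,   66.6,   66.2])]
tokens [array([647., -56.]), array([591.,  -2.]), array([582., -56.]), array([646., -11.])]
```

Emit:
arm_command([
  [[0,0,0,-36.2,-44.5,9.8,1],[0,0,0,-36.2,-44.5,9.8,1],[0,0,0,-36.2,-44.5,9.8,1],[0,0,0,-36.2,-44.5,9.8,1],[0,0,0,-36.2,-44.5,9.8,1],[0,0,0,-36.2,-44.5,9.8,1],[0,0,0,-36.2,-44.5,9.8,1],[0,0,0,-36.2,-44.5,9.8,1],[0,0,0,-36.2,-44.5,9.8,1],[0,0,0,-36.2,-44.5,9.8,1]],
])

```text
clock: 1.77
tcp_pos: [0.4454, -0.1886, 0.1774]
tcp_rot: [180.0, -0.0, 155.7]
wrist_force: [0.9, 0.9, 0.8]
grip_width: 1.002
```

```bash
python3 go.py .488 -.346 .049 155.8
```

```text
t 1.77 tcp [ 445.4 -188.6  177.4] [ 1.7999e+02 -1.0000e-02  1.5574e+02] F [0.9 0.9 0.8] w 1.002 q [-27. -13.  95.   0.  98. -93.]
shift cm [-10.35 -12.61  12.84] turn [ 0.01 -0.01 -0.06]
```

Emit:
arm_command([
  [[0,0,0,-10.3,-12.6,5.5,1],[0,0,0,-10.3,-12.6,5.5,1],[0,0,0,-10.3,-12.6,5.5,1],[0,0,0,-10.3,-12.6,5.5,1],[0,0,0,-10.3,-12.6,5.5,1],[0,0,0,-10.3,-12.6,8,1],[0,0,0,-10.3,-12.6,10.5,1],[0,0,0,-10.3,-12.6,12.8,1],[0,0,0,-10.3,-12.6,12.8,1],[0,0,0,-10.3,-12.6,12.8,1]],
])

```text
clock: 2.6
tcp_pos: [0.4868, -0.3426, 0.0484]
tcp_rot: [179.9, -0.2, 155.8]
wrist_force: [0.2, -0.7, 1.2]
grip_width: 1.001
```

```bash
python3 - <<'E'
from workcell import env
import cv2
print(env.observe()["tcp_pos"],env.observe()["wrist_force"])
t=env.grab_frame("top")["pixels"][180:300,370:490];s=env.grab_frame("side")["pixels"][220:380,230:390]
s=cv2.resize(s,(480,480));t=cv2.resize(t,(320,320))
import numpy as np
o=np.zeros((480,800,3),np.uint8);o[:,:480]=s;o[:320,480:]=t
cv2.imwrite("pics/grasp1.png",o)
E
```

```text
[ 0.48682587 -0.34260868  0.04844072] [ 0.21004044 -0.70507949  1.18497276]
```

View pics/grasp1.png

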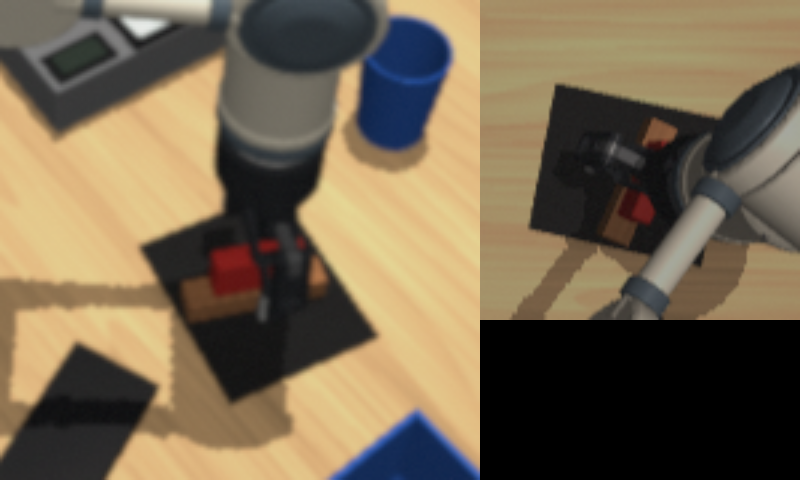

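The fingers straddle the red grip near its middle, and the cup is clear. Closing now.

Emit:
arm_command([
  [[0,0,0,0,0,0,0],[0,0,0,0,0,0,0],[0,0,0,0,0,0,0],[0,0,0,0,0,0,0],[0,0,0,0,0,0,0],[0,0,0,0,0,0,0],[0,0,0,0,0,0,0],[0,0,0,0,0,0,0],[0,0,0,0,0,0,0],[0,0,0,0,0,0,0]],
])

```text
clock: 3.53
tcp_pos: [0.4878, -0.3436, 0.0503]
tcp_rot: [-180.0, 0.0, 155.8]
wrist_force: [-1.3, 0.4, 1.2]
grip_width: 0.202
```

```bash
python3 go.py .487 -.343 .15 155.8
```

```text
t 3.53 tcp [ 487.8 -343.6   50.3] [-1.7999e+02  1.0000e-02  1.5577e+02] F [-1.3  0.4  1.2] w 0.202 q [ -38.    8.   88.   -0.   84. -104.]
shift cm [ 0.1   0.02 -9.97] turn [-0.01  0.01 -0.03]
```

Emit:
arm_command([
  [[0,0,0,0,0,-3,0],[0,0,0,0,0,-6,0],[0,0,0,0,0,-9,0],[0,0,-20.7,-1.9,27.3,-10,0],[0,0,-20.7,-1.9,27.3,-10,0],[0,0,-20.7,-1.9,27.3,-10,0],[0,0,-20.7,-1.9,27.3,-10,0],[0,0,-20.7,-1.9,27.3,-10,0],[0,0,-20.7,-1.9,27.3,-10,0],[0,0,-20.7,-1.9,27.3,-10,0]],
])

```text
clock: 4.37
tcp_pos: [0.6184, -0.098, 0.1495]
tcp_rot: [179.9, -0.0, 176.6]
wrist_force: [0.5, -0.3, -1.3]
grip_width: 0.202
```

Emit:
arm_command([
  [[0,0,0,0,0,0,0],[0,0,0,0,0,0,0],[0,0,0,0,0,0,0]],
])

```text
clock: 4.62
tcp_pos: [0.6168, -0.1028, 0.1494]
tcp_rot: [-180.0, -0.1, 176.5]
wrist_force: [-0.1, -0.1, -1.1]
grip_width: 0.199
```

```bash
python3 go.py .617 -.102 .109 176.5; python3 - <<'E'
from workcell import env
import cv2
import numpy as np
t=env.grab_frame("top")["pixels"][130:280,200:400];s=env.grab_frame("side")["pixels"][150:290,190:350]
s=cv2.resize(s,(460,400),interpolation=2);t=cv2.resize(t,(340,255))
o=np.zeros((400,800,3),np.uint8);o[:,:460]=s;o[:255,460:]=t
cv2.imwrite("pics/over.png",o)
E
```

```text
t 4.62 tcp [ 616.8 -102.8  149.4] [-1.7998e+02 -8.0000e-02  1.7648e+02] F [-0.1 -0.1 -1.1] w 0.199 q [-13.   9.  76.  -0.  95. -99.]
shift cm [-0.02  0.08  4.04] turn [-0.02 -0.08 -0.02]
```

View pics/over.png

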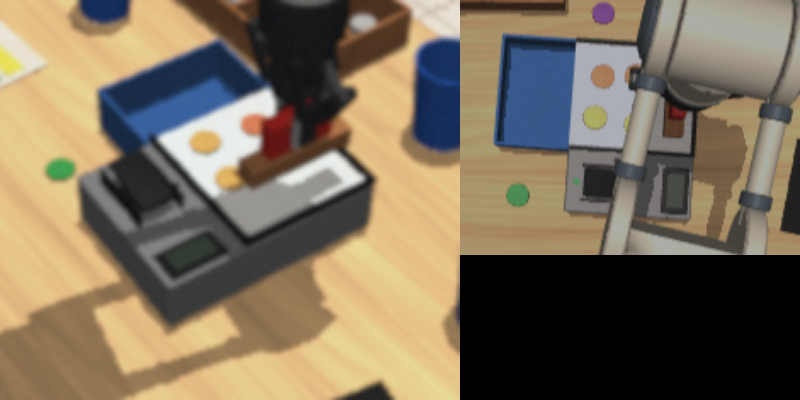

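The scraper is square over the free strip and the tokens are clear. Lowering it to feel for the plate.

Emit:
arm_command([
  [[0,0,0,0,0.1,1.5,0],[0,0,0,0,0.1,3,0],[0,0,0,0,0.1,3.7,0],[0,0,0,0,0.1,4.0,0],[0,0,0,0,0.1,4.1,0],[0,0,0,0,0.1,4.1,0],[0,0,0,0,0.1,4.1,0]],
])

```text
clock: 5.3
tcp_pos: [0.6176, -0.1017, 0.1102]
tcp_rot: [-180.0, 0.1, 176.5]
wrist_force: [-0.7, -0.1, -1.5]
grip_width: 0.198
```

Emit:
arm_command([
  [[0,0,0,0,0,0.05,0],[0,0,0,0,0,0.1,0],[0,0,0,0,0,0.1,0],[0,0,0,0,0,0.1,0]],
])

```text
clock: 5.63
tcp_pos: [0.6174, -0.1014, 0.1084]
tcp_rot: [-180.0, 0.0, 176.5]
wrist_force: [0.6, 0.3, -2.1]
grip_width: 0.202
```

Emit:
arm_command([
  [[0,0,0,0,0,0.05,0],[0,0,0,0,0,0.05,0],[0,0,0,0,0,0.05,0]],
])

```text
clock: 5.88
tcp_pos: [0.6173, -0.1014, 0.1076]
tcp_rot: [-180.0, -0.0, 176.5]
wrist_force: [0.6, -0.4, -1.8]
grip_width: 0.2
```

Emit:
arm_command([
  [[0,0,0,0,0,0.05,0],[0,0,0,0,0,0.05,0],[0,0,0,0,0,0.05,0]],
])

```text
clock: 6.13
tcp_pos: [0.6173, -0.1014, 0.1073]
tcp_rot: [-180.0, 0.0, 176.5]
wrist_force: [-0.2, 0.2, -0.7]
grip_width: 0.205
```

Emit:
arm_command([
  [[0,0,0,0,0,0.05,0],[0,0,0,0,0,0.05,0],[0,0,0,0,0,0.05,0]],
])

```text
clock: 6.38
tcp_pos: [0.6173, -0.1014, 0.1073]
tcp_rot: [-180.0, 0.0, 176.5]
wrist_force: [-2.1, 1.4, 3.7]
grip_width: 0.202
```

Contact is at TCP z = 107.3 mm, as predicted. I'll ease off a touch and sweep +y.

Emit:
arm_command([
  [[0,0,0,0,0.4,-0.04,0],[0,0,0,0,1.1,-0.04,0],[0,0,0,0,1.8,-0.04,0],[0,0,0,0,2.5,-0.04,0],[0,0,0,0,3.2,-0.04,0],[0,0,0,0,3.9,-0.04,0],[0,0,0,0,4.6,-0.04,0],[0,0,0,0,5.3,-0.04,0],[0,0,0,0,6.0,-0.04,0],[0,0,0,0,6.5,-0.04,0]],
])

```text
clock: 7.22
tcp_pos: [0.6214, -0.0357, 0.1073]
tcp_rot: [-180.0, 0.0, 176.5]
wrist_force: [0.4, -2.6, 3.8]
grip_width: 0.196
```

Emit:
arm_command([
  [[0,0,0,0,0.5,0,0],[0,0,0,0,1.1,0,0],[0,0,0,0,1.7,0,0],[0,0,0,0,2.3,0,0],[0,0,0,0,2.9,0,0],[0,0,0,0,3.5,0,0],[0,0,0,0,4.1,0,0],[0,0,0,0,4.7,0,0],[0,0,0,0,5.3,0,0],[0,0,0,0,6.0,0,0]],
])

```text
clock: 8.05
tcp_pos: [0.625, 0.0237, 0.1073]
tcp_rot: [-180.0, 0.0, 176.5]
wrist_force: [0.1, -4.2, 5.1]
grip_width: 0.199
```

```bash
python3 go.py .617 -.102 .109 176.5; python3 - <<'E'
from workcell import env
import cv2
import numpy as np
t=env.grab_frame("top")["pixels"][130:280,200:400];s=env.grab_frame("side")["pixels"][150:290,190:350]
s=cv2.resize(s,(460,400),interpolation=2);t=cv2.resize(t,(340,255))
o=np.zeros((400,800,3),np.uint8);o[:,:460]=s;o[:255,460:]=t
cv2.imwrite("pics/swept.png",o)
E
```

```text
t 8.05 tcp [625.   23.7 107.3] [-1.7998e+02  2.0000e-02  1.7646e+02] F [ 0.1 -4.2  5.1] w 0.199 q [ -1.  10.  80.  -0.  90. -87.]
shift cm [  0.02 -12.6   -0.17] turn [-0.02  0.02 -0.04]
```

View pics/swept.png

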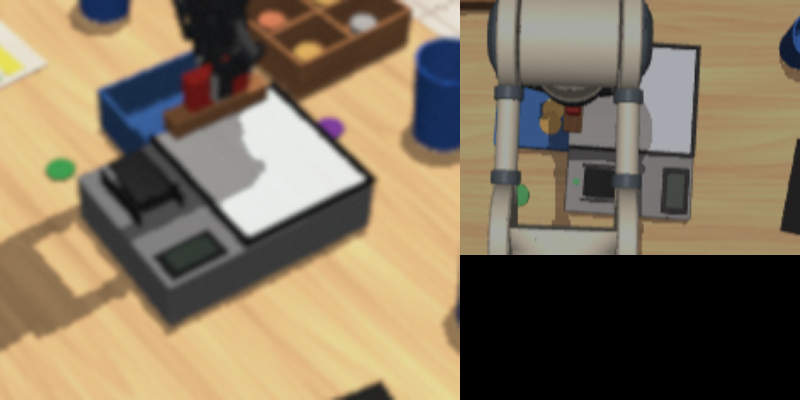

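The plate behind the scraper is clear, and the last tokens are at the lip. I'll push 1.5 cm further, then lift.

Emit:
arm_command([
  [[0,0,0,0,0.5,0,0],[0,0,0,0,1.0,0,0],[0,0,0,0,1.5,0,0],[0,0,0,0,1.5,0,0],[0,0,0,0,1.5,-1,0],[0,0,0,0,1.5,-3,0],[0,0,0,0,1.5,-5,0],[0,0,20.7,0.5,-6,-5,0],[0,0,20.7,0.5,-10,-5,0],[0,0,20.7,0.5,-14,-5,0]],
])

```text
clock: 8.98
tcp_pos: [0.6132, -0.086, 0.1572]
tcp_rot: [179.9, -0.1, 155.6]
wrist_force: [0.1, -1.0, -2.2]
grip_width: 0.201
```

```bash
python3 go.py .4878 -.3436 .11 155.8; python3 - <<'E'
from workcell import env
import cv2
import numpy as np
t=env.grab_frame("top")["pixels"][140:270,210:350];s=env.grab_frame("side")["pixels"][150:270,190:330]
s=cv2.resize(s,(420,360),interpolation=2);t=cv2.resize(t,(380,353),interpolation=2)
o=np.zeros((400,800,3),np.uint8);o[:360,:420]=s;o[:353,420:]=t
cv2.imwrite("pics/tray.png",o)
E
```

```text
t 8.98 tcp [613.2 -86.  157.2] [ 1.7994e+02 -5.0000e-02  1.5558e+02] F [ 0.1 -1.  -2.2] w 0.201 q [-11.   8.  76.   0.  95. -77.]
shift cm [  0.76 -28.65   4.69] turn [ 0.06 -0.05 -0.22]
```

View pics/tray.png

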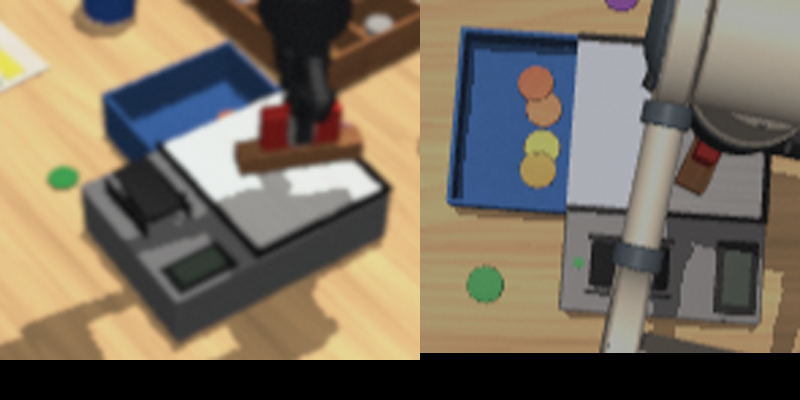

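All four tokens lie in the blue tray and the plate is empty. Returning the scraper to the mat.

Emit:
arm_command([
  [[0,0,0,0.7,-28.5,0,0],[0,0,0,0.7,-28.5,0,0],[0,0,0,0.7,-28.5,0,0],[0,0,0,0.7,-28.5,0,0],[0,0,0,0.7,-28.5,0,0],[0,0,0,0.7,-28.5,0,0],[0,0,0,0.7,-28.5,2,0],[0,0,0,0.7,-28.5,4,0],[0,0,0,0.7,-28.5,5,0],[0,0,0,0.7,-28.5,5,0]],
])

```text
clock: 9.92
tcp_pos: [0.4889, -0.3413, 0.1029]
tcp_rot: [179.8, -0.4, 155.8]
wrist_force: [-1.0, 0.0, -0.6]
grip_width: 0.2
```

```bash
python3 go.py .4878 -.3436 .0515 155.8
```

```text
t 9.92 tcp [ 488.9 -341.3  102.9] [179.82  -0.4  155.78] F [-1.   0.  -0.6] w 0.200 q [ -38.    6.   84.    0.   90. -104.]
shift cm [-0.03 -0.27  5.14] turn [ 0.18 -0.4  -0.02]
```

Emit:
arm_command([
  [[0,0,0,0,0,1.5,0],[0,0,0,0,0,3,0],[0,0,0,0,0,4.5,0],[0,0,0,0,0,4.8,0],[0,0,0,0,0,4.8,0],[0,0,0,0,0,4.8,0],[0,0,0,0,0,4.8,0]],
])

```text
clock: 10.5
tcp_pos: [0.4913, -0.343, 0.0608]
tcp_rot: [-180.0, 0.1, 155.8]
wrist_force: [0.2, 0.1, -0.7]
grip_width: 0.2
```

```bash
python3 go.py .4878 -.3436 .0503 155.8
```

```text
t 10.50 tcp [ 491.3 -343.    60.8] [-1.7998e+02  1.4000e-01  1.5583e+02] F [ 0.2  0.1 -0.7] w 0.200 q [ -38.    8.   87.    0.   85. -104.]
shift cm [ 0.3  -0.2   1.05] turn [-0.02  0.14  0.03]
```

Emit:
arm_command([
  [[0,0,0,0,0,0.5,0],[0,0,0,0,0,0.9,0],[0,0,0,0,0,1.0,0],[0,0,0,0,0,1.05,0],[0,0,0,0,0,1.05,0],[0,0,0,0,0,1.05,0]],
])

```text
clock: 11.0
tcp_pos: [0.491, -0.3434, 0.0503]
tcp_rot: [-180.0, 0.1, 155.8]
wrist_force: [0.7, 1.3, 5.3]
grip_width: 0.203
```

Emit:
arm_command([
  [[0,0,0,0,0,0.05,0],[0,0,0,0,0,0.05,0],[0,0,0,0,0,0.05,0]],
])

```text
clock: 11.25
tcp_pos: [0.491, -0.3434, 0.0502]
tcp_rot: [-180.0, 0.2, 155.8]
wrist_force: [-1.0, 1.4, 6.7]
grip_width: 0.201
```

Seated with about 7 N. Opening, then rising.

Emit:
arm_command([
  [[0,0,0,0,0,-0.05,0.5],[0,0,0,0,0,-0.05,1],[0,0,0,0,0,-0.05,1],[0,0,0,0,0,-0.05,1],[0,0,0,0,0,-0.05,1],[0,0,0,0,0,-0.05,1],[0,0,0,0,0,-0.05,1],[0,0,0,0,0,-1,1],[0,0,0,0,0,-3,1],[0,0,0,0,0,-6,1]],
])

```text
clock: 12.08
tcp_pos: [0.4889, -0.342, 0.1058]
tcp_rot: [179.9, -0.3, 155.8]
wrist_force: [0.4, -0.5, 0.3]
grip_width: 1.001
```

Emit:
arm_command([
  [[0,0,0,0,0,-4,1],[0,0,0,0,0,-8,0.5],[0,0,0,0,0,-9,0],[0,0,0,0,0,-9,0]],
])

```text
clock: 12.42
tcp_pos: [0.4917, -0.3442, 0.2049]
tcp_rot: [-179.9, 0.6, 155.8]
wrist_force: [0.4, -0.3, 0.1]
grip_width: 0.602
```

```bash
python3 go.py .5065 .002 .16 176.5
```

```text
t 12.42 tcp [ 491.7 -344.2  204.9] [-179.85    0.58  155.78] F [ 0.4 -0.3  0.1] w 0.602 q [ -38.    4.   76.   -0.   99. -104.]
shift cm [12.9  32.19  4.28] turn [ -0.25   0.54 -20.73]
```

Emit:
arm_command([
  [[0,0,-20.7,13,32.2,4,0],[0,0,-20.7,13,32.2,4,0],[0,0,-20.7,13,32.2,4,0],[0,0,-20.7,13,32.2,4,0],[0,0,-20.7,13,32.2,4,0],[0,0,-20.7,13,32.2,4,0],[0,0,-20.7,13,32.2,4,0],[0,0,-20.7,13,32.2,4,0],[0,0,-20.7,13,32.2,4,0],[0,0,-20.7,13,32.2,4,0]],
])

```text
clock: 13.25
tcp_pos: [0.5028, 0.0077, 0.156]
tcp_rot: [179.9, -0.2, 176.8]
wrist_force: [-0.4, -0.4, 0.3]
grip_width: -0.001
```

Emit:
arm_command([
  [[0,0,0,0,0,0,0],[0,0,0,0,0,0,0],[0,0,0,0,0,0,0],[0,0,0,0,0,0,0]],
])

```text
clock: 13.58
tcp_pos: [0.5039, 0.0026, 0.158]
tcp_rot: [-180.0, -0.0, 176.4]
wrist_force: [-0.7, 0.6, 0.6]
grip_width: -0.002
```

```bash
python3 go.py .5065 .002 .108 176.5;python3 - <<'E'
from workcell import env
import cv2
import numpy as np
t=env.grab_frame("top")["pixels"];s=env.grab_frame("side")["pixels"]
print([ (cv2.imwrite("pics/%s_r.png"%n,i)) for n,i in(("t",t),("s",s))])
a=cv2.resize(s[170:270,190:300],(440,400),interpolation=2);b=cv2.resize(s[270:370,260:360],(360,360),interpolation=2)
o=np.zeros((400,800,3),np.uint8);o[:,:440]=a;o[:360,440:]=b
cv2.imwrite("pics/rock.png",o)
E
```

```text
t 13.58 tcp [503.9   2.6 158. ] [-179.99   -0.    176.36] F [-0.7  0.6  0.6] w -0.002 q [ -4. -10.  94.  -0.  96. -90.]
shift cm [-0.27 -0.05  5.  ] turn [-0.01 -0.   -0.14]
[True, True]
```

View pics/rock.png

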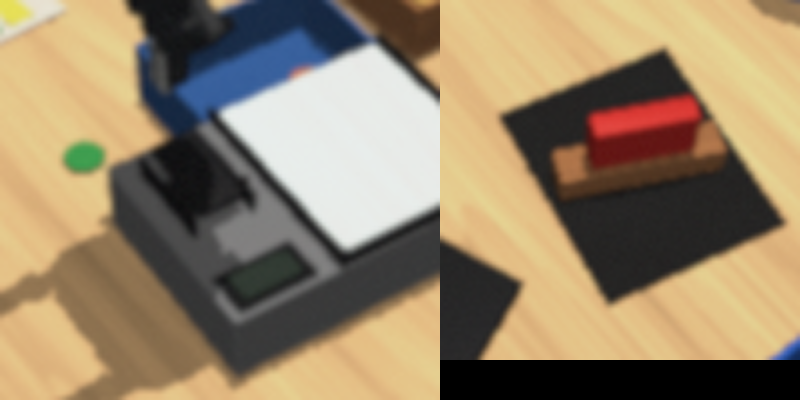

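The scraper stands flat on its mat at right, and the closed finger is over the rocker's ON end. Descending.

Emit:
arm_command([
  [[0,0,0,-0.27,-0.05,2,0],[0,0,0,-0.27,-0.05,4,0],[0,0,0,-0.27,-0.05,4.7,0],[0,0,0,-0.27,-0.05,5,0],[0,0,0,-0.27,-0.05,5,0],[0,0,0,-0.27,-0.05,5,0],[0,0,0,-0.27,-0.05,5,0]],
])

```text
clock: 14.27
tcp_pos: [0.5071, 0.0032, 0.1094]
tcp_rot: [180.0, 0.1, 176.5]
wrist_force: [-0.8, 0.8, -0.7]
grip_width: 0.003
```

Emit:
arm_command([
  [[0,0,0,0,0,0.1,0],[0,0,0,0,0,0.2,0],[0,0,0,0,0,0.2,0],[0,0,0,0,0,0.2,0]],
])

```text
clock: 14.6
tcp_pos: [0.5065, 0.0033, 0.1061]
tcp_rot: [-180.0, 0.0, 176.5]
wrist_force: [0.9, 0.2, 0.6]
grip_width: -0.004
```

Emit:
arm_command([
  [[0,0,0,0,0,0.1,0],[0,0,0,0,0,0.2,0],[0,0,0,0,0,0.2,0],[0,0,0,0,0,0.2,0]],
])

```text
clock: 14.93
tcp_pos: [0.5064, 0.0033, 0.1039]
tcp_rot: [180.0, -0.0, 176.5]
wrist_force: [0.9, 0.3, 0.2]
grip_width: 0.004
```

Emit:
arm_command([
  [[0,0,0,0,0,0.1,0],[0,0,0,0,0,0.1,0],[0,0,0,0,0,0.1,0]],
])

```text
clock: 15.18
tcp_pos: [0.5065, 0.0033, 0.1029]
tcp_rot: [-180.0, -0.0, 176.5]
wrist_force: [0.3, 0.3, -0.9]
grip_width: -0.001
```

Emit:
arm_command([
  [[0,0,0,0,0,0.1,0],[0,0,0,0,0,0.1,0],[0,0,0,0,0,0.1,0]],
])

```text
clock: 15.43
tcp_pos: [0.5066, 0.0033, 0.1021]
tcp_rot: [180.0, 0.0, 176.5]
wrist_force: [-0.6, -0.1, 0.1]
grip_width: -0.001
```

Emit:
arm_command([
  [[0,0,0,0,0,0.1,0],[0,0,0,0,0,0.1,0],[0,0,0,0,0,0.1,0]],
])

```text
clock: 15.68
tcp_pos: [0.5066, 0.0033, 0.1014]
tcp_rot: [180.0, 0.0, 176.5]
wrist_force: [0.2, 0.1, 2.5]
grip_width: -0.005
```

Emit:
arm_command([
  [[0,0,0,0,0,0.1,0],[0,0,0,0,0,0.1,0],[0,0,0,0,0,0.1,0]],
])

```text
clock: 15.93
tcp_pos: [0.5067, 0.0034, 0.1006]
tcp_rot: [180.0, 0.0, 176.5]
wrist_force: [-1.8, 0.1, 4.9]
grip_width: 0.0
```

Contact came at tip height 85 mm. ON would meet it at about 78 mm, so the rocker is OFF and I'll press it on.

Emit:
arm_command([
  [[0,0,0,0,0,0.1,0],[0,0,0,0,0,0.2,0],[0,0,0,0,0,0.25,0],[0,0,0,0,0,0.25,0]],
])

```text
clock: 16.27
tcp_pos: [0.5069, 0.0036, 0.0992]
tcp_rot: [180.0, 0.1, 176.5]
wrist_force: [-3.3, 1.7, 9.7]
grip_width: -0.0
```

Emit:
arm_command([
  [[0,0,0,0,0,0.1,0],[0,0,0,0,0,0.2,0],[0,0,0,0,0,0.25,0],[0,0,0,0,0,0.25,0]],
])

```text
clock: 16.6
tcp_pos: [0.5063, 0.0031, 0.0946]
tcp_rot: [-180.0, -0.0, 176.5]
wrist_force: [0.1, 0.3, -0.7]
grip_width: -0.004
```

Emit:
arm_command([
  [[0,0,0,0,0,0.1,0],[0,0,0,0,0,0.2,0],[0,0,0,0,0,0.3,0],[0,0,0,0,0,0.3,0]],
])

```text
clock: 16.93
tcp_pos: [0.5064, 0.0029, 0.0925]
tcp_rot: [-180.0, -0.0, 176.5]
wrist_force: [-3.6, -0.3, 6.5]
grip_width: 0.001
```

It snapped over: force fell to 0 at tip 77.6 mm, then met the lowered face. Withdrawing.

Emit:
arm_command([
  [[0,0,0,0,0,-0.5,0],[0,0,0,0,0,-2,0],[0,0,0,0,0,-5,0],[0,0,0,0,0,-9,0],[0,0,0,12,0,-12,0],[0,0,0,12,0,-12,0],[0,0,0,12,0,-12,0],[0,0,0,12,0,-12,0],[0,0,0,12,0,-12,0],[0,0,0,12,0,-12,0]],
])

```text
clock: 17.77
tcp_pos: [0.387, 0.0106, 0.2119]
tcp_rot: [180.0, 0.1, 176.5]
wrist_force: [0.2, 0.4, -0.0]
grip_width: 0.002
```

```bash
python3 - <<'E'
from workcell import env
import cv2
from h import *
s=env.grab_frame("side");t=env.grab_frame("top")
for n,f in(("side",s),("top",t)):
    o=cv2.imread(f"pics/{n}0.png"); 
    for c in [(350,227,29,42),(335,165,24,37)] if n=="side" else [(389,135,40,35),(302,74,33,40)]:
        x,y,w,h=c; print(n,"cup diff",cv2.absdiff(o,f["pixels"])[y:y+h,x:x+w].mean())
print(env.observe()["tcp_pos"],env.observe()["wrist_force"])
cv2.imwrite("pics/final.png",np.hstack([cv2.resize(s["pixels"],(400,300)),cv2.resize(t["pixels"],(400,300))]))
E
```

```text
side cup diff 3.8084291187739465
side cup diff 3.7316066066066065
top cup diff 1.1133333333333333
top cup diff 1.1308080808080807
[0.38717433 0.01058534 0.2109079 ] [ 0.57206708 -0.63156169  0.19625431]
```

View pics/final.png

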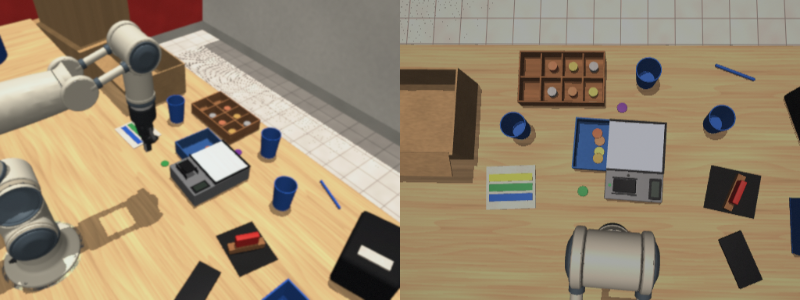

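The final views show the plate empty, all four tokens in the tray, the scraper on its mat, both cups unmoved and the arm clear. Handing in.

```bash
python3 -c "
from workcell import env
print(env.job_done())"
```

```text
the job is handed in; nothing more can be done
None
```

The job is done and handed in at about 18 s of the 61 s allowed. With the scraper I wiped all four tokens into the blue tray in one sweep, then set it back flat on its mat.

The rocker turned out to be off, so I pressed it on. The closed fingertip met the ON end at 85 mm, where an already-on rocker would have met it at about 78 mm. The force rose to 9.7 N, dropped to about zero as it snapped over, and then met the lowered face at about 77 mm.

In the last pictures the plate is empty, the four tokens are in the tray and the scraper is on its mat. Both cups look unmoved from the first pictures, and the arm is clear with no wrist force. None of the checks failed or disagreed. The ON state rests on the force and height felt during the press; I did not touch the rocker again afterwards.

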